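# Nest the drained bar tumblers on the mat

## Robot

A 6-joint arm with a two-finger parallel gripper is mounted at the origin on the work surface. World frame = base frame: x ahead of the robot, y to its left, z up, the work surface at z = 0. Lengths are in m, angles in rad, forces in N, time in s.
With the tool pointing down it reaches from about 0.35 to 0.975 m from the base axis. Payload 4.9 kg.
Tool frame: the origin (TCP) lies at the very end of the fingers, on their centre line; the grasp point (between the pads) lies 19 mm behind it; x points along the fingers, y is the direction in which the jaws open and shut, and the axes are right-handed (so a half turn about x gives the same grasp; the last joint's range is limited). The gripper opens to 85 mm and grips with 20 to 120 N. Pads are 22 mm wide; open, the fingers measure 114 mm over their backs; the gripper's body (76 mm by 85 mm) begins 54 mm behind the grasp point. The pads swing forward as they close: fully open they stand 13 mm farther back than shut.
Start: joints at [-1.362, 0.053, 1.613, -0, 1.476, -0.119], TCP at [0.201, -0.592, 0.231] pointing down, gripper open.
Joint ranges: [-3.01, 3.01], [-1.01, 2.22], [0.06, 2.58], [-1.02, 4.17], [0.09, 2.62], [-3.14, 3.14]. Speed limits (rad/s): [2.57, 2.57, 3.14, 3.14, 3.14, 3.14].

## Interface

Orientations are given as a rotation vector (axis times angle).
In Python, from station import ctrl gives the robot as it stands. The module is installed in compiled form; this text tells all that it offers.
- The arm moves only by the shell command python3 -m handwheel 'ROWS' [FORCE]. ROWS is JSON, one flat list of numbers, 7 for each row, row after row: the opening, from 0 (shut) to 1 (fully open), then the shift along the tool's x, y, z in m, then the turn, a rotation vector about the tool's x, y, z in degrees. A call has 1 to 12 rows; each row is the pose to reach, as a shift and turn from the pose commanded when the call began, along the tool's axes at that moment; what a row does not reach only later rows make up. A row lasts 1/12 s, in which the tool goes at most 41.7 mm and 7.16 degrees, less where a joint would pass 70% of its speed; a pose out of reach is approached as far as the arm can. A call with a gripper value outside its range is refused whole. The fingers move at their own pace and stop on an object; FORCE is the grip in N (left out, the last holds). Time passes only in rows, so rows that repeat a pose let the fingers close. It gives the time, the measured TCP pose, the force and the opening at its end, in the units of the state.
- ctrl.get_obs(): the state, without advancing time (a new reading comes with each control period).
- ctrl.get_image(name): name is "scene" or "top"; returns (picture, depth): 480x640x3 uint8, blue, green, red; 480x640 float32, m along the optical axis (not along the pixel's ray), 0 where there is no reading.
- ctrl.camera_params(name): a dict with "fov_y" (degrees; the focal length in pixels is half the picture's height over the tangent of half this angle, whatever the lens; pixels are square), "cx", "cy" (the principal point, pixels), "R" (3x3) and "t" (3): a world point X has camera coordinates R X + t. Camera axes: x right, y down, z forward; pixel columns grow to the right and rows downward; lengths in m; the calibration is good to about 2 mm. A picture is of the moment at which its call begins. camera_params takes no time and is no camera call.
- ctrl.finish_job(): hands the job in, once; it reports no verdict.
The state is a dict: "t": time; "q": joint angles; "dq": joint speeds; "effort": joint torques, N m; "tool_pos": TCP position; "tool_rot": TCP orientation; "contact_force": force on the tool from outside, world axes, zero at the start; "wrist_torque": the same for the moment, N m; "opening": finger opening in m.
Only numpy, scipy, OpenCV 4.12 (cv2) and the standard library are available. Lean on these libraries where they do the work, as an engineer would, in place of code of your own. Each camera call takes 0.05 s, during which the arm holds its last target.

## Task

Take the short steel tumbler out of the sloping draining rack, stand it upright with its whole foot on the round black mat and let go of it. Then take the tall tumbler from the rack and lower it gently, mouth up, into the short one until it just rests there, and let go: do not press it home or drop it in, or the two will wedge tight. Leave the jar, mug and bowl where they are.

Things in the scene. Friction and masses are not known exactly. Their poses are not given: they have to be found in the camera images.
- short_center (a point): the short open steel tumbler, 110 mm high, a plain cone: outer diameter 50 mm at the foot, 64.3 mm at the rim, wall 3 mm (inner diameter 58.3 mm at the mouth), about 0.12 kg. The point lies on its axis half-way up (55 mm above its underside); its z axis runs along the tumbler's axis from foot to mouth.
- tall_center (a point): tall open steel tumbler, 150 mm high, same cone as the short: outer diameter 50 mm at foot, 69.5 mm at rim, wall 3 mm, about 0.15 kg. Point on its axis, 75 mm above its underside; z axis foot to mouth. In the short one it rests wall on wall with its underside about 60 mm below the short one's rim, upper 90 mm free; a push over some 15 N or a fall over some 8 mm wedges it.
- rack: fixed steel draining rack, 115 x 260 x 90 mm; origin on the table, midway between two cradles at its y = +85 and -85 mm; either holds either tumbler. A tumbler's foot centre is at rack x = 0, 36 mm up; it leans back 0.5 rad (29 deg) from vertical, mouth towards rack -x (roughly the robot), on two rails under its lower side, up to 72 mm from the foot. Flanks and top are free.
- mat: fixed round black rubber mat, 140 mm in diameter, 6 mm thick; origin at the centre of its underside on the table.
- jar: bystander: closed glass jar with a steel cap, 80 mm in diameter, 110 mm high; origin at the centre of its underside.
- mug: bystander: white mug with a handle, 84 mm in diameter, 90 mm high; origin at the centre of its underside.
- bowl: bystander: white bowl, 100 mm in diameter, 50 mm high; origin at the centre of its underside.
There are look-alikes about, which are no part of the job. What is shaped like the part that bears short_center but red is not meant.

How it is judged:
On the way:
1. the short tumbler stands upright on the mat, let go (horizontal distance between short_center and mat below 0.047 m and angle between short_center's own z axis and vertical below 0.06 rad and height (world z) of short_center below 0.066 m and contact force between the fingers and short below 0.05 N and linear speed of short below 0.02 m/s), for 0.2 s.
At the end, for the whole second after the job is handed in: Short tumbler upright on the mat (axis within 47 mm of its centre), tall one upright in it, axes within 8 mm, centre less than 80 mm above the short one's (about 70 when seated); at rest and not wedged: the squeeze between their walls (all contact forces added) stays under 40 N (horizontal distance between short_center and mat below 0.047 m and angle between short_center's own z axis and vertical below 0.06 rad and height (world z) of short_center below 0.066 m and angle between tall_center's own z axis and vertical below 0.07 rad and horizontal distance between tall_center and short_center below 0.008 m and z of tall_center in the frame of short_center below 0.08 m and contact force between tall and short below 40 N and linear speed of each of tall, short below 0.01 m/s); the robot touches nothing.
It fails at once if the jar, mug or bowl is moved by more than 20 mm (distance of any of jar, mug, bowl from where it was at the start of the episode above 0.02 m).
It also fails if it takes over 72 s, if anything falls off the work surface, if the arm or the gripper's body presses on something with over 40 N, if the wrist force passes 120 N, or if a joint passes its speed limit or range.

## Working session

There is one attempt and no reset: what is moved stays moved. The work goes in short steps, Python scripts to look and compute and a shell command to move; the robot and the scene stay as the last step left them, time stands still between calls to the robot, and variables do not carry over. Pictures are saved under pics/ and viewed, and the job is handed in when it is done.

```bash
mkdir -p pics; ls
python3 - <<'E'
from station import ctrl
import cv2,numpy as np
o=ctrl.get_obs();print({k:np.round(v,3).tolist() for k,v in o.items()})
for n in("scene","top"):
    im,d=ctrl.get_image(n);cv2.imwrite(f"pics/{n}0.png",im);np.save(f"pics/{n}0.npy",d)
    print(n,ctrl.camera_params(n),(d>0).mean())
E
```

```text
pics
{'t': 0.0, 'q': [-1.362, 0.053, 1.614, 0.0, 1.476, -0.119], 'dq': [-0.001, -0.001, -0.001, -0.002, 0.002, -0.001], 'effort': [0.0, -39.368, -37.017, -0.0, 0.007, -0.0], 'tool_pos': [0.201, -0.591, 0.23], 'tool_rot': [2.045, 0.34, -2.045], 'contact_force': [-0.668, -0.467, -0.362], 'wrist_torque': [0.022, -0.002, -0.008], 'opening': 0.086}
scene {'fov_y': 42.55305852830923, 'cx': 317.8016888617172, 'cy': 228.47700491942837, 'R': array([[ 0.58889249,  0.8081666 , -0.00850822],
       [ 0.68626532, -0.50557094, -0.52291293],
       [-0.42690227,  0.3021006 , -0.85234364]]), 't': array([-0.26819065, -0.4282307 ,  1.66896391])} 0.995908203125
top {'fov_y': 52.89192721397795, 'cx': 317.82522824463996, 'cy': 230.8495920618971, 'R': array([[ 0.01768054, -0.99982762,  0.00566857],
       [-0.97886417, -0.01846458, -0.20367623],
       [ 0.20374578, -0.00194765, -0.97902189]]), 't': array([-0.12320904,  0.64114509,  1.1263339 ])} 0.995830078125
```

View pics/scene0.png

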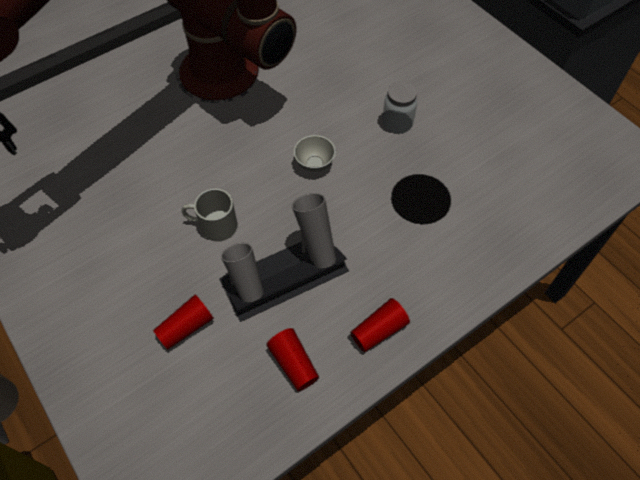

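View pics/top0.png

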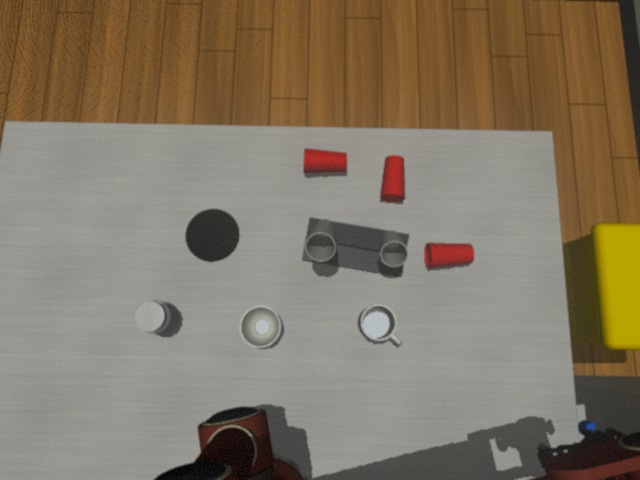

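Candidates for the short tumbler:
- the steel one in the rack, scene (242,272) / top (393,254)
- the steel one in the rack, scene (315,230) / top (320,246), which looks taller
- the red look-alikes, scene (183,323), (292,358) and (380,326)

The first should be the short tumbler. I'll check it in a crop and in depth.

```bash
cat > h.py <<'E'
import numpy as np,cv2
from station import ctrl
def K(n):
    p=ctrl.camera_params(n);f=240/np.tan(np.radians(p["fov_y"]/2));return p,f
def cloud(n,d):
    p,f=K(n);v,u=np.mgrid[:480,:640]
    c=np.stack([(u-p["cx"])/f*d,(v-p["cy"])/f*d,d],-1)
    return (c-p["t"])@p["R"]   # R^T(c-t)
def proj(n,X):
    p,f=K(n);c=np.asarray(X)@p["R"].T+p["t"];return np.stack([c[...,0]/c[...,2]*f+p["cx"],c[...,1]/c[...,2]*f+p["cy"]],-1)
def ray(n,uv):
    p,f=K(n);u,v=uv;r=np.array([(u-p["cx"])/f,(v-p["cy"])/f,1])@p["R"];return -p["R"].T@p["t"],r/np.linalg.norm(r)
def tri(uvs,uvt):
    a,r=ray("scene",uvs);b,s=ray("top",uvt)
    M=np.stack([r,-s],1);k=np.linalg.lstsq(M,b-a,rcond=None)[0];P=a+k[0]*r;Q=b+k[1]*s
    return (P+Q)/2,np.linalg.norm(P-Q)
E
python3 - <<'E'
from h import *
for n in("scene","top"):
    im=cv2.imread(f"pics/{n}0.png");d=np.load(f"pics/{n}0.npy");X=cloud(n,d)
    for uv in [(430,330),(520,230),(100,280)] if n=="scene" else [(100,200),(500,350),(260,400),(212,235),(320,150)]:
        print(n,uv,X[uv[1],uv[0]].round(4))
a=cv2.resize(cv2.imread("pics/scene0.png")[180:330,190:370],None,fx=4,fy=4,interpolation=cv2.INTER_CUBIC)
cv2.imwrite("pics/c1.png",np.clip(a*1.6,0,255).astype(np.uint8))
a=cv2.resize(cv2.imread("pics/top0.png")[200:290,290:425],None,fx=5.5,fy=5.5,interpolation=cv2.INTER_CUBIC)
cv2.imwrite("pics/c2.png",np.clip(a*1.6,0,255).astype(np.uint8))
E
```

```text
scene (430, 330) [ 9.011e-01 -3.790e-02 -9.000e-04]
scene (520, 230) [ 0.8399  0.2875 -0.0013]
scene (100, 280) [ 3.904e-01 -5.385e-01 -2.000e-04]
top (100, 200) [ 7.295e-01  4.651e-01 -3.000e-04]
top (500, 350) [ 0.3626 -0.5716 -0.003 ]
top (260, 400) [ 0.234   0.0218 -0.0013]
top (212, 235) [0.6393 0.162  0.0079]
top (320, 150) [ 0.861  -0.1134  0.0505]
```

View pics/c1.png

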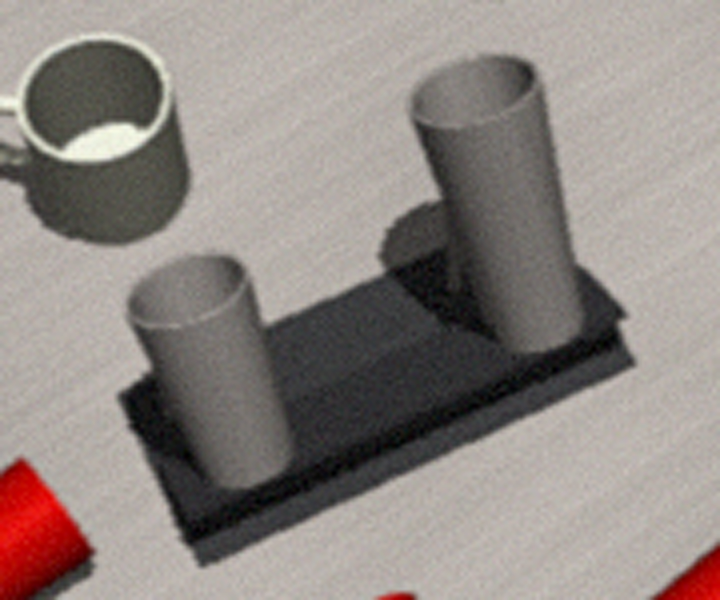

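View pics/c2.png

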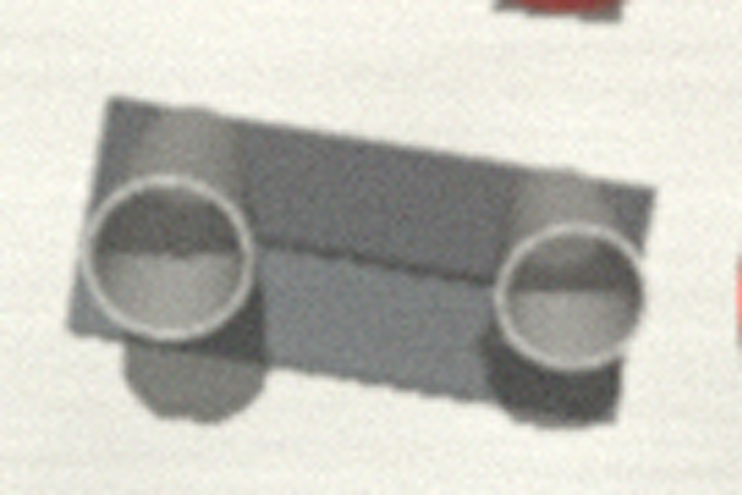

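Run:
```python
from h import *
from scipy.optimize import least_squares
rims={"tall":tri((309,202.75),(320.4,246.7)),"short":tri((237.25,252.5),(393.6,253.8))}
print(rims)
ims={n:cv2.imread(f"pics/{n}0.png") for n in("scene","top")}
C={n:cloud(n,np.load(f"pics/{n}0.npy")) for n in ims}
# mat
for n in ims:
    m=(ims[n].max(2)<28)&(abs(C[n][...,2])<.02)
    lab=cv2.connectedComponentsWithStats(m.astype(np.uint8))
    i=lab[1][(200,421)] if n=="scene" else lab[1][235,212]
    P=C[n][lab[1]==i];mm=(P.min(0)+P.max(0))/2;print(n,"mat",len(P),P.mean(0).round(4),np.ptp(P,0).round(3),lab[3][i])
u=rims["tall"][0]-rims["short"][0]; print("rim diff",u)
out={}
for nm,L,D in(("tall",.15,.0695),("short",.11,.0643)):
    r0=rims[nm][0]
    pts=[]
    for n in C:
        X=C[n]; lo=r0-[.04,.06,.14]; hi=r0+[.14,.06,.02]
        m=((X>lo)&(X<hi)).all(-1)&(X[...,2]>.055); pts.append(X[m])
        print(nm,n,m.sum())
    P=np.vstack(pts)
    def axis(p):
        return np.array([-np.sin(p[3])*np.cos(p[4]),-np.sin(p[3])*np.sin(p[4]),np.cos(p[3])])
    def res(p):
        a=axis(p);w=P-p[:3];h=w@a;r=np.linalg.norm(w-h[:,None]*a,axis=1)
        ro=D/2+h*(D-.05)/2/L; # h from rim (neg down)
        dist_o=r-ro; dist_i=r-(ro-.003)
        return np.where(abs(dist_o)<abs(dist_i),dist_o,dist_i)
    def full(p):
        return np.r_[res(p),]
    p=np.r_[r0,.5,-.1]
    s=None
    for it in range(4):
        s=least_squares(res,p,loss="soft_l1",f_scale=.002);p=s.x
    a=axis(p);h=(P-p[:3])@a
    k=abs(res(p))<.004
    print(nm,"n",len(P),"in",k.mean(),"rms",res(p)[k].std(),"lean",p[3],"yaw",p[4],"h range",np.percentile(h[k],[1,50,99,100]),"axispt",p[:3])
    top=np.percentile(h[k],99.5)
    # use rim triangulation for along-axis position
    h0=(r0-p[:3])@a; rim=p[:3]+h0*a
    print(" rim by tri-on-axis",rim.round(4),"offaxis",np.linalg.norm(r0-rim),"foot",(rim-L*a).round(4),"depth-top",(p[:3]+top*a).round(4))
```

```text
{'tall': (array([ 0.58705381, -0.11707085,  0.1637232 ]), np.float64(0.0014751111531549905)), 'short': (array([ 0.57950257, -0.28770895,  0.12835698]), np.float64(0.00078824146610001))}
scene mat 2207 [0.6441 0.159  0.0056] [0.137 0.139 0.018] [420.5423652  198.82872678]
top mat 307197 [ 0.7829 -0.1372 -0.2097] [1.904 2.906 2.009] [319.500389   239.49772947]
rim diff [0.00755124 0.1706381  0.03536622]
tall scene 2030
tall top 881
tall n 2911 in 0.9883201648917898 rms 0.001029538666734697 lean 0.5026664526008192 yaw -0.17050467315966245 h range [-0.14058652 -0.0478194  -0.00223914  0.00061545] axispt [ 0.58531839 -0.11809376  0.1719288 ]
 rim by tri-on-axis [ 0.5891 -0.1187  0.165 ] offaxis 0.0029138949540488007 foot [ 0.6603 -0.131   0.0335] depth-top [ 0.586  -0.1182  0.1706]
short scene 1525
short top 647
short n 2172 in 0.9917127071823204 rms 0.0010461675968754724 lean 0.5091092987912533 yaw -0.15128541915970747 h range [-0.10191554 -0.03356579 -0.00192238  0.00052546] axispt [ 0.5782709  -0.28841461  0.13671138]
 rim by tri-on-axis [ 0.582  -0.289   0.1299] offaxis 0.0032249161297343495 foot [ 0.635  -0.2971  0.0338] depth-top [ 0.5789 -0.2885  0.1355]
```

The short tumbler is at scene (242,272) / top (393,254). Both cone fits agree with the given lengths: rims at about 0.167 and 0.132 m, lean about 0.5 rad. The next step is the approach to the short one.

```bash
cat >> h.py <<'E'
from scipy.spatial.transform import Rotation as Ro
def pose():
    o=ctrl.get_obs();return np.array(o["tool_pos"]),Ro.from_rotvec(o["tool_rot"]),o
def tool(xdir,ydir):
    x=np.array(xdir,float);x/=np.linalg.norm(x);y=np.array(ydir,float);y-=x*(x@y);y/=np.linalg.norm(y)
    return Ro.from_matrix(np.stack([x,y,np.cross(x,y)],1))
def rel(p0,R0,p,R):
    return R0.inv().apply(np.asarray(p)-p0).round(4),(R0.inv()*R).as_rotvec(degrees=True).round(2)
TH=-.155
A=np.array([-np.sin(.505)*np.cos(TH),-np.sin(.505)*np.sin(TH),np.cos(.505)])
RY=np.array([-np.sin(TH),np.cos(TH),0])
SR=np.array([.5806,-.2888,.1325])  # short rim
TR=np.array([.5876,-.1184,.1676])  # tall rim
MAT=np.array([.644,.159,0])
E
python3 - <<'E'
from h import *
p,R,o=pose();print(R.as_matrix().round(3))
for s in(1,-1):
    T=tool(-A,s*RY);print(s,rel(p,R,SR+.07*A,T),"grasp shift in final frame",T.inv().apply(-.122*A).round(4))
E
```

```text
[[-0.     0.322 -0.947]
 [ 0.002 -0.947 -0.322]
 [-1.    -0.002 -0.   ]]
1 (array([ 0.0369, -0.1797, -0.4266]), array([-148.1 ,   -9.55,   38.23])) grasp shift in final frame [0.122 0.    0.   ]
-1 (array([ 0.0369, -0.1797, -0.4266]), array([27.04, 28.38,  7.09])) grasp shift in final frame [ 0.122 -0.    -0.   ]
```

```bash
python3 -m handwheel '[1,-0.02,-0.18,-0.427,27.04,28.38,7.09, 1,-0.02,-0.18,-0.427,27.04,28.38,7.09, 1,-0.02,-0.18,-0.427,27.04,28.38,7.09, 1,-0.02,-0.18,-0.427,27.04,28.38,7.09, 1,-0.02,-0.18,-0.427,27.04,28.38,7.09, 1,-0.02,-0.18,-0.427,27.04,28.38,7.09, 1,-0.02,-0.18,-0.427,27.04,28.38,7.09, 1,-0.02,-0.18,-0.427,27.04,28.38,7.09, 1,-0.02,-0.18,-0.427,27.04,28.38,7.09, 1,-0.02,-0.18,-0.427,27.04,28.38,7.09, 1,-0.02,-0.18,-0.427,27.04,28.38,7.09, 1,-0.02,-0.18,-0.427,27.04,28.38,7.09]' 40
python3 - <<'E'
from h import *
p,R,o=pose();T=tool(-A,-RY)
print(o["q"],rel(p,R,SR+.07*A,T),rel(p,R,SR-.052*A,T))
for n in("scene","top"):
    im,d=ctrl.get_image(n);cv2.imwrite(f"pics/{n}1.png",im)
a=cv2.imread("pics/scene1.png")[170:320,150:350];b=cv2.imread("pics/top1.png")[180:330,290:490]
cv2.imwrite("pics/c3.png",np.clip(1.5*np.vstack([cv2.resize(x,None,fx=2,fy=2,interpolation=2) for x in(a,b)]),0,255).astype(np.uint8))
E
```

```text
t: 1.1
tool_pos: [0.5508, -0.2788, 0.2515]
tool_rot: [-2.637, 0.196, 1.553]
contact_force: [0.1, -0.1, 0.5]
opening: 0.0855
[-0.70757725 -0.26883756  1.93477043  0.30028416  1.05584817  0.91875095] (array([0.0491, 0.0053, 0.0305]), array([ 0.33, -0.09,  0.19])) (array([0.1711, 0.0057, 0.0307]), array([ 0.33, -0.09,  0.19]))
```

View pics/c3.png

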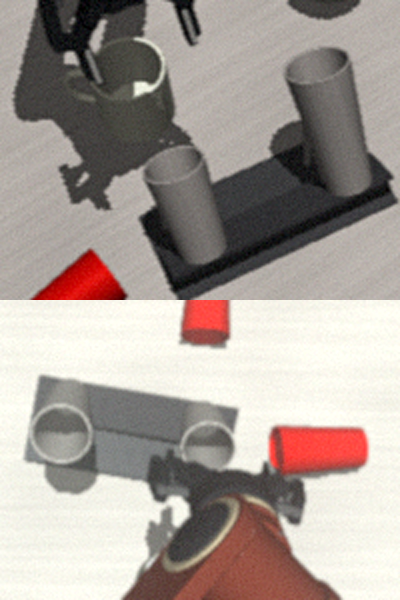

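The fingers are above the mug, on the robot side of the short tumbler, whose rim is at about scene (237,252). I still need to shift onto the axis.

```bash
python3 -m handwheel '[1,0.049,0.0055,0.0307,0.3,-0.1,0.2, 1,0.049,0.0055,0.0307,0.3,-0.1,0.2, 1,0.049,0.0055,0.0307,0.3,-0.1,0.2, 1,0.049,0.0055,0.0307,0.3,-0.1,0.2, 1,0.049,0.0055,0.0307,0.3,-0.1,0.2]'
python3 - <<'E'
from h import *
p,R,o=pose();T=tool(-A,-RY)
print(rel(p,R,SR+.07*A,T),rel(p,R,SR-.052*A,T))
for n in("scene","top"):
    im,d=ctrl.get_image(n);cv2.imwrite(f"pics/{n}2.png",im)
a=cv2.imread("pics/scene2.png")[170:320,150:350];b=cv2.imread("pics/top2.png")[180:330,290:490]
cv2.imwrite("pics/c4.png",np.clip(1.5*np.vstack([cv2.resize(x,None,fx=2,fy=2,interpolation=2) for x in(a,b)]),0,255).astype(np.uint8))
E
```

```text
t: 1.62
tool_pos: [0.5435, -0.2904, 0.1951]
tool_rot: [-2.631, 0.218, 1.551]
contact_force: [0.3, -0.1, -0.2]
opening: 0.085
(array([ 0.0024, -0.0073, -0.0015]), array([-0.32, -0.04, -0.39])) (array([ 0.1244, -0.0081, -0.0014]), array([-0.32, -0.04, -0.39]))
```

View pics/c4.png

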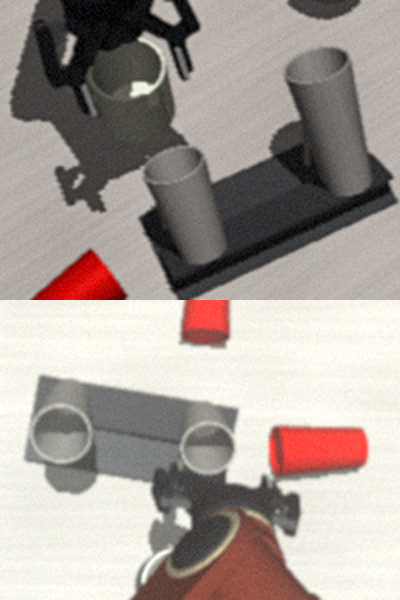

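Run:
```python
from h import *
p,R,o=pose();print(p)
y=R.as_matrix()[:,1];x=R.as_matrix()[:,0]
for n in("scene","top"):
    for s in(-1,1): print(n,proj(n,p-.013*x+s*.0425*y).round(1),proj(n,p+s*.0425*y).round(1))
    print("rim",proj(n,SR))
a=cv2.imread("pics/scene2.png")[170:270,160:280];b=cv2.imread("pics/top2.png")[240:320,350:450]
cv2.imwrite("pics/c5.png",np.clip(1.8*cv2.resize(a,None,fx=6,fy=6,interpolation=2),0,255).astype(np.uint8))
cv2.imwrite("pics/c6.png",np.clip(1.8*cv2.resize(b,None,fx=7,fy=7,interpolation=2),0,255).astype(np.uint8))
```

```text
[ 0.5441587  -0.29029462  0.19625045]
scene [240.3 208.8] [242.2 214.5]
scene [198.9 225.8] [201.1 231.5]
rim [236.62804866 252.17095224]
top [380.7 263.6] [380.5 261.5]
top [420.  270.6] [419.3 268.4]
rim [394.19642536 252.98007755]
```

View pics/c5.png

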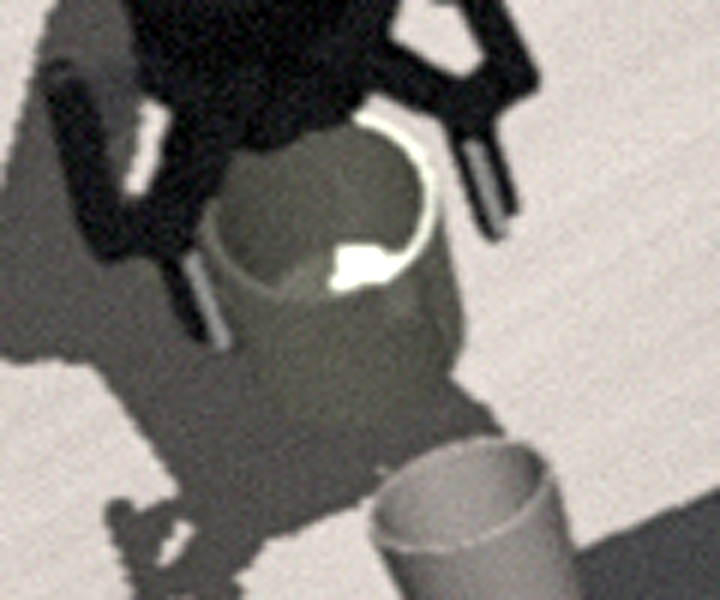

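View pics/c6.png

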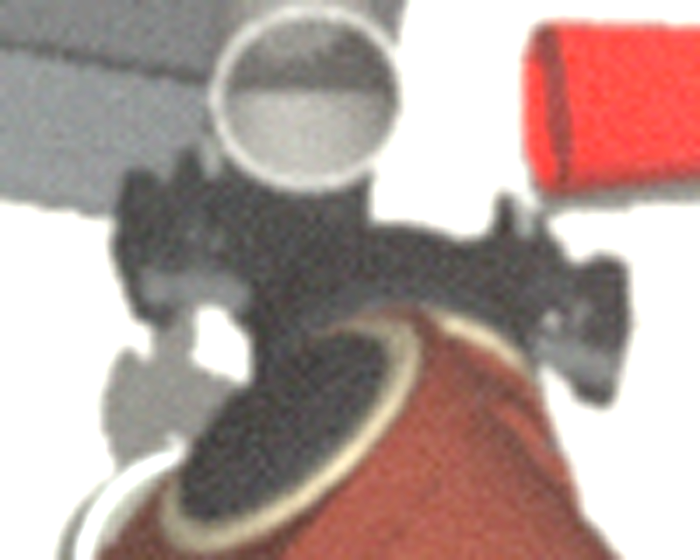

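Run:
```python
from h import *
p,R,o=pose();T=tool(-A,-RY)
print(rel(p,R,SR+.03*A,T),rel(p,R,SR-.052*A,T))
```

```text
(array([ 0.043 , -0.0074, -0.0003]), array([-0.25, -0.13, -0.42])) (array([ 0.125 , -0.008 , -0.0002]), array([-0.25, -0.13, -0.42]))
```

```bash
python3 -m handwheel '[1,0,-0.0075,0,-0.2,-0.1,-0.4, 1,0.02,-0.0075,0,-0.2,-0.1,-0.4, 1,0.04,-0.0075,0,-0.2,-0.1,-0.4, 1,0.04,-0.0075,0,-0.2,-0.1,-0.4, 1,0.04,-0.0075,0,-0.2,-0.1,-0.4]'
python3 - <<'E'
from h import *
im,d=ctrl.get_image("scene");im2,d=ctrl.get_image("top")
p,R,o=pose();T=tool(-A,-RY)
print(rel(p,R,SR+.03*A,T),rel(p,R,SR-.052*A,T))
a=im[200:300,180:300];b=im2[220:300,350:450]
cv2.imwrite("pics/c7.png",np.clip(1.8*np.hstack([cv2.resize(a,(480,400),interpolation=2),cv2.resize(b,(320,400*80//100),interpolation=2)[:400] if 0 else cv2.resize(b,(320,256)).repeat(1,0) if 0 else cv2.copyMakeBorder(cv2.resize(b,(320,256),interpolation=2),0,144,0,0,0)]),0,255).astype(np.uint8))
E
```

```text
t: 2.13
tool_pos: [0.5638, -0.2839, 0.1581]
tool_rot: [-2.627, 0.2, 1.557]
contact_force: [0.1, -0.9, 1.0]
opening: 0.0856
(array([ 0.0022,  0.0014, -0.0013]), array([-0.02,  0.07,  0.08])) (array([ 0.0842,  0.0015, -0.0014]), array([-0.02,  0.07,  0.08]))
```

View pics/c7.png

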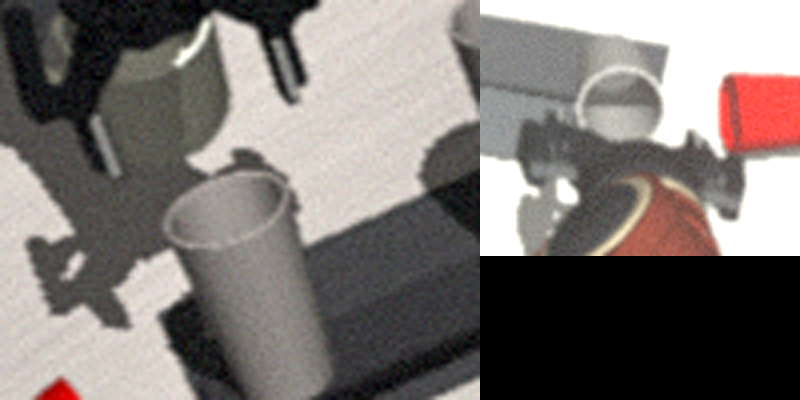

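The fingers straddle the tumbler's axis: tips at crop (115,172) and (293,98), rim centre at (227,210). I'll descend along the axis and close.

```bash
python3 -m handwheel '[1,0.02,0.001,-0.001,0,0,0, 1,0.04,0.001,-0.001,0,0,0, 1,0.06,0.001,-0.001,0,0,0, 1,0.075,0.001,-0.001,0,0,0, 1,0.084,0.001,-0.001,0,0,0, 1,0.084,0.001,-0.001,0,0,0, 1,0.084,0.001,-0.001,0,0,0]'
python3 - <<'E'
from h import *
im,d=ctrl.get_image("scene")
p,R,o=pose();T=tool(-A,-RY)
print(rel(p,R,SR-.052*A,T),o["contact_force"])
a=im[200:320,180:340]
cv2.imwrite("pics/c8.png",np.clip(2*cv2.resize(a,(640,480),interpolation=2).astype(float),0,255).astype(np.uint8))
E
```

```text
t: 2.82
tool_pos: [0.6048, -0.2921, 0.0863]
tool_rot: [-2.63, 0.202, 1.554]
contact_force: [-0.1, 0.0, -0.6]
opening: 0.0856
(array([ 0.0002,  0.0003, -0.0005]), array([-0.03,  0.06,  0.06])) [-0.90310249 -0.42181314 -0.80493603]
```

View pics/c8.png

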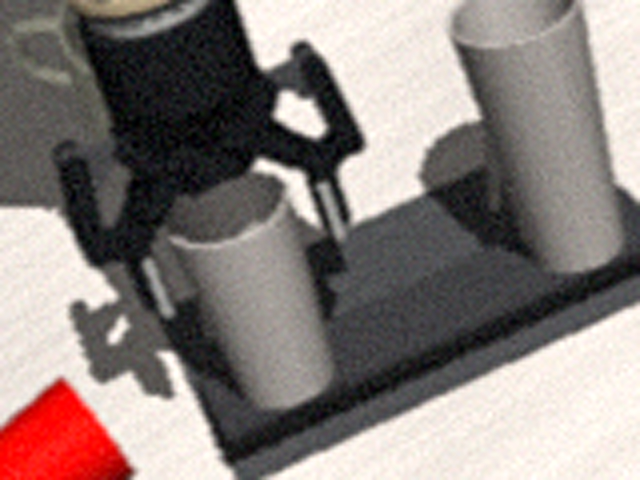

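The tips at (165,312) and (343,265) sit on both flanks. Closing.

```bash
python3 -m handwheel '[0.3,0,0,0,0,0,0, 0.3,0,0,0,0,0,0, 0.3,0,0,0,0,0,0, 0.3,0,0,0,0,0,0, 0.3,0,0,0,0,0,0, 0.3,0,0,0,0,0,0, 0.3,0,0,0,0,0,0, 0.3,0,0,0,0,0,0]' 40
python3 - <<'E'
from h import *
p,R,o=pose();T=tool([0,0,-1],-RY)
print(rel(p,R,p+[0,0,.12],R), rel(p,R,p+[0,0,.3],R))
print("upright turn",rel(p,R,p,T))
E
```

```text
t: 3.53
tool_pos: [0.605, -0.2926, 0.0875]
tool_rot: [-2.631, 0.204, 1.553]
contact_force: [-6.0, 0.0, 6.9]
opening: 0.0612
(array([-1.051e-01, -1.000e-04, -5.800e-02]), array([0., 0., 0.])) (array([-2.626e-01, -2.000e-04, -1.450e-01]), array([0., 0., 0.]))
upright turn (array([0., 0., 0.]), array([-1.00e-02, -2.89e+01,  5.00e-02]))
```

```bash
python3 -m handwheel '[0.3,-0.008,0,-0.0045,0,0,0, 0.3,-0.018,0,-0.010,0,0,0, 0.3,-0.035,0,-0.019,0,0,0, 0.3,-0.055,0,-0.030,0,0,0, 0.3,-0.08,0,-0.044,0,0,0, 0.3,-0.11,0,-0.06,0,0,0, 0.3,-0.14,0,-0.077,0,0,0, 0.3,-0.17,0,-0.094,0,0,0, 0.3,-0.2,0,-0.11,0,0,0, 0.3,-0.2,0,-0.11,0,0,0]' 40
python3 - <<'E'
from h import *
im,d=ctrl.get_image("scene")
p,R,o=pose();T=tool([0,0,-1],-RY)
print(rel(p,R,p,T)[1],p, o["contact_force"],o["opening"])
# target above mat: TCP z .30, tool down
print(rel(p,R,[MAT[0],MAT[1],.30],T))
cv2.imwrite("pics/s9.png",np.clip(1.5*im,0,255).astype(np.uint8))
E
```

```text
t: 4.37
tool_pos: [0.6072, -0.2941, 0.3264]
tool_rot: [-2.646, 0.21, 1.539]
contact_force: [0.9, 0.6, 0.3]
opening: 0.0612
[  0.05 -29.36  -0.18] [ 0.60622439 -0.29345128  0.32191835] [ 0.18496406  0.10530369 -1.5398145 ] 0.06134738442985781
(array([ 0.0019, -0.4529,  0.0383]), array([  0.05, -29.36,  -0.18]))
```

View pics/s9.png

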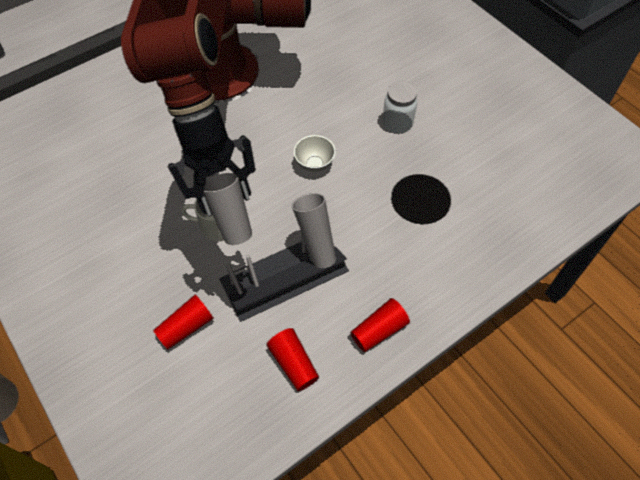

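Held and clear of the rack, at scene (230,210). Next: over the mat, turning upright on the way.

```bash
python3 -m handwheel '[0.3,0,-0.04,0.004,0,-3,0, 0.3,0,-0.08,0.008,0,-6,0, 0.3,0,-0.12,0.012,0,-9,0, 0.3,0,-0.16,0.015,0,-12,0, 0.3,0,-0.2,0.019,0,-15,0, 0.3,0,-0.24,0.022,0,-18,0, 0.3,0,-0.28,0.026,0,-21,0, 0.3,0.001,-0.32,0.029,0,-24,0, 0.3,0.001,-0.36,0.032,0,-27,0, 0.3,0.002,-0.4,0.035,0,-29.4,0, 0.3,0.002,-0.44,0.037,0,-29.4,0, 0.3,0.002,-0.453,0.0383,0,-29.4,0]' 40
python3 - <<'E'
from h import *
p,R,o=pose();T=tool([0,0,-1],-RY);print(rel(p,R,[MAT[0],MAT[1],.30],T),o["dq"].round(2))
im,d=ctrl.get_image("scene");im2,d2=ctrl.get_image("top")
p,R,o=pose();T=tool([0,0,-1],-RY)
print(p,o["q"].round(2), o["contact_force"],o["opening"])
print(rel(p,R,[MAT[0],MAT[1],.30],T))
np.save("pics/d10s.npy",d);cv2.imwrite("pics/s10.png",im);cv2.imwrite("pics/t10.png",im2)
o=np.hstack([cv2.resize(im[40:240,320:520],(400,400),interpolation=2),cv2.resize(im2[120:320,110:310],(400,400),interpolation=2)])
cv2.imwrite("pics/c10.png",np.clip(1.7*o.astype(float),0,255).astype(np.uint8))
E
```

```text
t: 5.42
tool_pos: [0.6415, 0.1654, 0.292]
tool_rot: [-2.126, 0.156, 2.157]
contact_force: [-0.5, -0.2, -1.4]
opening: 0.0615
(array([-0.0081,  0.0059, -0.0033]), array([0.27, 0.84, 0.2 ])) [ 0.18  0.08 -0.09 -0.06  0.    0.19]
[0.64132643 0.16294014 0.2923691 ] [0.13 0.12 1.44 0.01 1.59 1.86] [-0.01884007  0.00934885 -0.76167833] 0.06114686293668413
(array([-0.0077,  0.0035, -0.0031]), array([0.24, 0.8 , 0.09]))
```

View pics/c10.png

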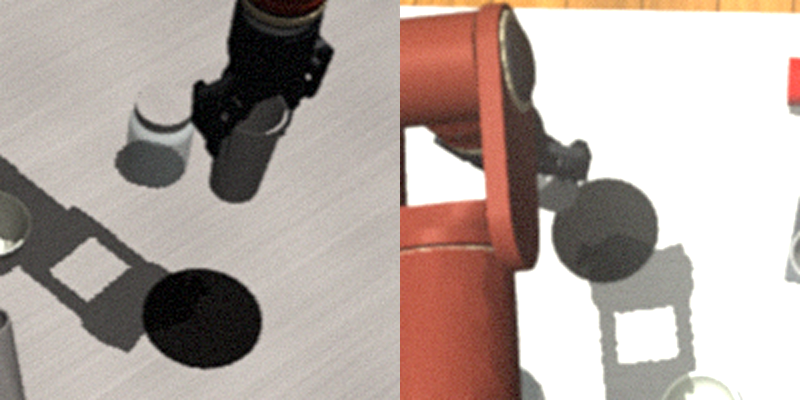

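```bash
cat >> h.py <<'E'
from scipy.optimize import least_squares
def fitcone(P,r0,L,D,up=(0,0,1)):
    """upright-ish cone; returns rim-plane axis point & axis; r0 = rough rim centre"""
    def ax(p): a=np.array([p[2],p[3],1]);return a/np.linalg.norm(a)
    z0=r0[2]
    def res(p):
        a=ax(p);c=np.array([p[0],p[1],z0]);w=P-c;h=w@a;r=np.linalg.norm(w-h[:,None]*a,axis=1)
        ro=D/2+h*(D-.05)/2/L;o=r-ro;i=r-ro+.003
        return np.where(abs(o)<abs(i),o,i)
    s=least_squares(res,[r0[0],r0[1],0,0],loss="soft_l1",f_scale=.002)
    k=abs(s.fun)<.003
    return s.x,k.mean(),s.fun[k].std(),((P-np.r_[s.x[:2],z0])@ax(s.x))[k]
E
python3 - <<'E'
from h import *
im=cv2.imread("pics/top0.png");X=cloud("top",np.load("pics/top0.npy"))
m=np.zeros((480,640),np.uint8);m[195:275,175:250]=(im[195:275,175:250].max(2)<75)
c=max(cv2.findContours(m,0,1)[0],key=cv2.contourArea);e=cv2.fitEllipse(c);print(e)
for n,uv in(("top",e[0]),):
    a,r=ray(n,uv);print(a+r*((.006-a[2])/r[2]))
im=cv2.imread("pics/scene0.png");m=np.zeros((480,640),np.uint8);m[165:235,380:465]=(im[165:235,380:465].max(2)<30)
c=max(cv2.findContours(m,0,1)[0],key=cv2.contourArea);e2=cv2.fitEllipse(c);a,r=ray("scene",e2[0]);print(e2[0],a+r*((.006-a[2])/r[2]),tri(e2[0],e[0]))
p,R,o=pose();X=cloud("scene",np.load("pics/d10s.npy"))
print(p)
mm=(abs(X[...,0]-p[0])<.05)&(abs(X[...,1]-p[1])<.05)&(X[...,2]<p[2]-.008)&(X[...,2]>p[2]-.12)
print(mm.sum(),X[mm][:,2].min(),X[mm][:,2].max())
print(fitcone(X[mm],p+[0,0,.05],.11,.0643)[:3])
E
```

```text
((212.05564880371094, 234.9143524169922), (50.03931427001953, 52.390254974365234), 60.72806167602539)
[0.63991674 0.16229374 0.006     ]
(420.60784912109375, 198.82809448242188) [0.64472841 0.15861989 0.006     ] (array([ 0.64128627,  0.16368482, -0.00224514]), np.float64(0.0009485897880182885))
[0.64132643 0.16294014 0.2923691 ]
393 0.2303628901608532 0.2839871056857609
(array([6.43484684e-01, 1.64266157e-01, 2.54545465e-02, 3.22322192e-04]), np.float64(1.0), np.float64(0.0008918612024278886))
```

Run:
```python
from h import *
p,R,o=pose();T=tool([0,0,-1],-RY);print(rel(p,R,[.642,.161,.080],T))
```

```text
(array([ 0.2123,  0.0021, -0.0039]), array([0.24, 0.8 , 0.09]))
```

```bash
python3 -m handwheel '[0.3,0.02,0.002,-0.004,0.2,0.8,0.1, 0.3,0.05,0.002,-0.004,0.2,0.8,0.1, 0.3,0.085,0.002,-0.004,0.2,0.8,0.1, 0.3,0.12,0.002,-0.004,0.2,0.8,0.1, 0.3,0.15,0.002,-0.004,0.2,0.8,0.1, 0.3,0.175,0.002,-0.004,0.2,0.8,0.1, 0.3,0.195,0.002,-0.004,0.2,0.8,0.1, 0.3,0.207,0.002,-0.004,0.2,0.8,0.1, 0.3,0.212,0.002,-0.004,0.2,0.8,0.1, 0.3,0.212,0.002,-0.004,0.2,0.8,0.1, 0.3,0.212,0.002,-0.004,0.2,0.8,0.1, 0.3,0.212,0.002,-0.004,0.2,0.8,0.1]' 40
python3 - <<'E'
from h import *
im,d=ctrl.get_image("scene")
p,R,o=pose();T=tool([0,0,-1],-RY);print(p,rel(p,R,[.642,.161,.068],T),o["contact_force"])
np.save("pics/d11s.npy",d);X=cloud("scene",d)
mm=(abs(X[...,0]-p[0])<.05)&(abs(X[...,1]-p[1])<.05)&(X[...,2]<p[2]-.008)&(X[...,2]>.015)
print(mm.sum(),X[mm][:,2].min());print(fitcone(X[mm],p+[0,0,.05],.11,.0643)[:3])
cv2.imwrite("pics/c11.png",np.clip(1.7*cv2.resize(im[120:240,360:500],(700,600),interpolation=2).astype(float),0,255).astype(np.uint8))
E
```

```text
t: 6.52
tool_pos: [0.6451, 0.1584, 0.0847]
tool_rot: [-2.145, 0.169, 2.131]
contact_force: [0.3, -0.1, -1.4]
opening: 0.0612
[0.64509853 0.15854722 0.08470685] (array([ 0.0167, -0.0019,  0.0036]), array([-0.2 , -0.38,  0.07])) [ 1.64979242  0.35321665 -1.45527714]
283 0.025133176411987913
(array([0.64930124, 0.15969031, 0.05675447, 0.03312494]), np.float64(0.9964664310954063), np.float64(0.0008374745098038778))
```

View pics/c11.png

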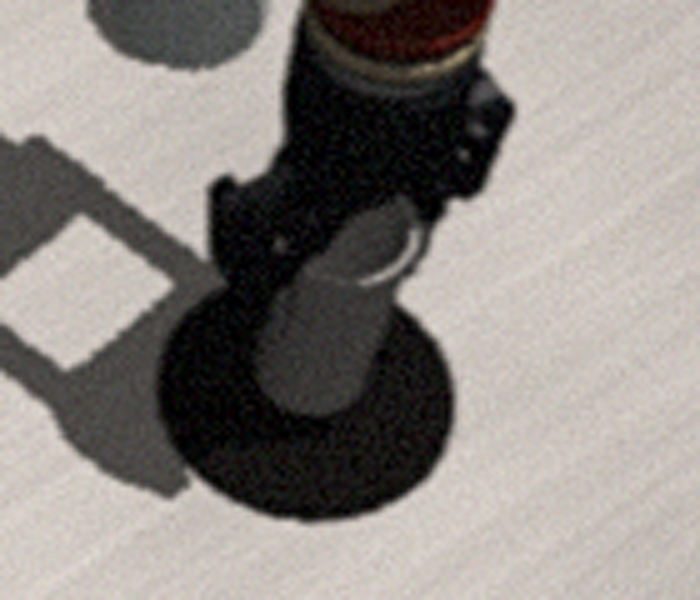

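The tumbler is just above the mat, its foot near crop (310,400), with the mat's ellipse centre at about (305,400). Lowering in small steps.

```bash
python3 -m handwheel '[0.3,0.004,-0.001,0.002,-0.2,-0.4,0, 0.3,0.007,-0.001,0.003,-0.2,-0.4,0, 0.3,0.009,-0.002,0.003,-0.2,-0.4,0, 0.3,0.011,-0.002,0.003,-0.2,-0.4,0, 0.3,0.011,-0.002,0.003,-0.2,-0.4,0, 0.3,0.011,-0.002,0.003,-0.2,-0.4,0]' 40
python3 -m handwheel '[0.3,0.001,0,0,0,0,0, 0.3,0.002,0,0,0,0,0, 0.3,0.002,0,0,0,0,0]' 40
```

```text
t: 7.07
tool_pos: [0.6408, 0.161, 0.071]
tool_rot: [-2.136, 0.165, 2.145]
contact_force: [-0.3, 0.0, -1.2]
opening: 0.0612
t: 7.32
tool_pos: [0.641, 0.1609, 0.0692]
tool_rot: [-2.136, 0.165, 2.145]
contact_force: [-0.1, 0.2, -2.6]
opening: 0.0609
```

```bash
python3 -m handwheel '[0.3,0.001,0,0,0,0,0, 0.3,0.002,0,0,0,0,0, 0.3,0.002,0,0,0,0,0]' 40
python3 -m handwheel '[0.3,0.001,0,0,0,0,0, 0.3,0.001,0,0,0,0,0]' 40
```

```text
t: 7.57
tool_pos: [0.6409, 0.1609, 0.0671]
tool_rot: [-2.136, 0.165, 2.145]
contact_force: [0.5, 0.4, -0.9]
opening: 0.0612
t: 7.73
tool_pos: [0.6409, 0.1609, 0.0661]
tool_rot: [-2.136, 0.165, 2.145]
contact_force: [-0.6, -0.1, -2.2]
opening: 0.0614
```

```bash
python3 -m handwheel '[0.3,0.001,0,0,0,0,0, 0.3,0.001,0,0,0,0,0]' 40
```

```text
t: 7.9
tool_pos: [0.6409, 0.1609, 0.0652]
tool_rot: [-2.136, 0.165, 2.145]
contact_force: [-0.4, 0.6, -1.2]
opening: 0.0612
```

```bash
python3 -m handwheel '[0.3,0.001,0,0,0,0,0, 0.3,0.001,0,0,0,0,0]' 40; python3 -m handwheel '[0.3,0.001,0,0,0,0,0, 0.3,0.001,0,0,0,0,0]' 40; python3 -m handwheel '[0.3,0.001,0,0,0,0,0, 0.3,0.001,0,0,0,0,0]' 40
```

```text
t: 8.07
tool_pos: [0.6409, 0.161, 0.0642]
tool_rot: [-2.136, 0.165, 2.145]
contact_force: [0.0, 0.5, -1.7]
opening: 0.061
t: 8.23
tool_pos: [0.6413, 0.1609, 0.0639]
tool_rot: [-2.137, 0.165, 2.144]
contact_force: [-0.2, -0.1, 0.8]
opening: 0.0613
t: 8.4
tool_pos: [0.6418, 0.1609, 0.0639]
tool_rot: [-2.138, 0.165, 2.143]
contact_force: [-2.8, -0.0, 5.5]
opening: 0.0613
```

The foot touches down at TCP z = 0.064, 58 mm above the mat surface, as planned for the grasp. Releasing, then straight up.

```bash
python3 -m handwheel '[1,0,0,0,0,0,0, 1,0,0,0,0,0,0, 1,0,0,0,0,0,0, 1,0,0,0,0,0,0, 1,0,0,0,0,0,0, 1,0,0,0,0,0,0, 1,0,0,0,0,0,0]' 40
python3 - <<'E'
from h import *
p,R,o=pose();print(rel(p,R,p+[0,0,.2],tool([0,0,-1],-RY)))
E
```

```text
t: 8.98
tool_pos: [0.641, 0.161, 0.0622]
tool_rot: [-2.136, 0.165, 2.145]
contact_force: [-0.3, 0.2, -0.0]
opening: 0.0853
(array([-2.e-01, -1.e-04,  8.e-04]), array([0.01, 0.23, 0.02]))
```

```bash
python3 -m handwheel '[1,-0.015,0,0,0,0,0, 1,-0.035,0,0,0,0,0, 1,-0.06,0,0,0,0,0, 1,-0.09,0,0,0,0,0, 1,-0.12,0,0,0,0,0, 1,-0.15,0,0,0,0,0, 1,-0.18,0,0,0,0,0, 1,-0.2,0,0,0,0,0]' 40
python3 - <<'E'
from h import *
p,R,o=pose();T=tool(-A,-RY);print(p,rel(p,R,TR+.08*A,T))
E
```

```text
t: 9.65
tool_pos: [0.6428, 0.1609, 0.268]
tool_rot: [-2.142, 0.164, 2.138]
contact_force: [1.1, 0.2, 0.6]
opening: 0.0858
[0.64275095 0.16091718 0.26804719] (array([0.0298, 0.2845, 0.0502]), array([-2.000e-02,  2.884e+01,  1.200e-01]))
```

```bash
python3 -m handwheel '[1,0,0.03,0.0,0,4,0, 1,0,0.065,0.01,0,8,0, 1,0,0.1,0.02,0,12,0, 1,0,0.14,0.03,0,16,0, 1,0,0.18,0.04,0,20,0, 1,0,0.215,0.045,0,24,0, 1,0,0.25,0.05,0,28,0, 1,0.01,0.275,0.05,0,28.8,0, 1,0.02,0.2845,0.05,0,28.8,0, 1,0.03,0.2845,0.05,0,28.8,0, 1,0.03,0.2845,0.05,0,28.8,0, 1,0.03,0.2845,0.05,0,28.8,0]' 40
python3 - <<'E'
from h import *
im,d=ctrl.get_image("scene");im2,d2=ctrl.get_image("top")
p,R,o=pose();T=tool(-A,-RY);print(p,rel(p,R,TR+.04*A,T),rel(p,R,TR-.052*A,T))
cv2.imwrite("pics/s12.png",im);cv2.imwrite("pics/t12.png",im2);np.save("pics/d12s.npy",d);np.save("pics/d12t.npy",d2)
o=np.hstack([cv2.resize(im[100:300,260:480],(440,400),interpolation=2),cv2.resize(im2[170:370,170:350],(360,400),interpolation=2)])
cv2.imwrite("pics/c12.png",np.clip(1.7*o.astype(float),0,255).astype(np.uint8))
E
```

```text
t: 10.65
tool_pos: [0.5483, -0.1119, 0.2323]
tool_rot: [-2.626, 0.202, 1.561]
contact_force: [0.4, 0.5, 1.4]
opening: 0.0854
[ 0.54910794 -0.11166649  0.23348682] (array([ 0.0366,  0.0008, -0.0025]), array([0.08, 0.3 , 0.07])) (array([ 0.1286,  0.0009, -0.003 ]), array([0.08, 0.3 , 0.07]))
```

View pics/c12.png

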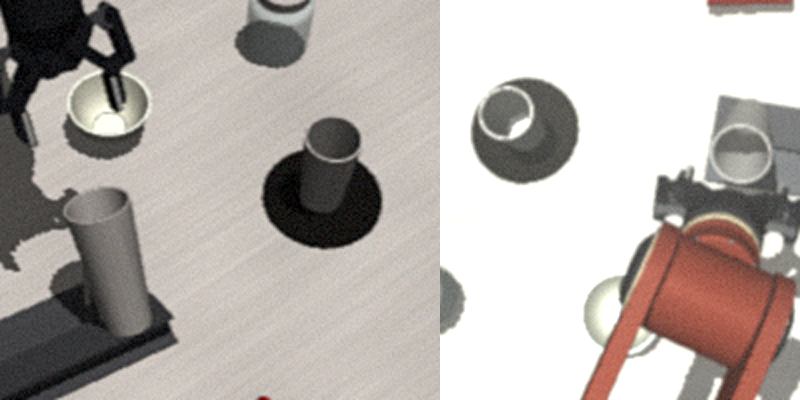

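The short tumbler is standing on the mat, rim at scene (426,170) and top (203,226). I'll measure its axis, then descend on the tall one.

```bash
cat > m.py <<'E'
from h import *
def fit_short(fs,ft):
    P=[]
    for n,f in(("scene",fs),("top",ft)):
        if f is None: continue
        X=cloud(n,np.load(f));m=(np.hypot(X[...,0]-.642,X[...,1]-.161)<.05)&(X[...,2]>.02)&(X[...,2]<.122)
        Q=X[m];P.append(Q);r=fitcone(Q,np.array([.642,.161,.116]),.11,.0643);print(n,len(Q),r[0].round(4),round(r[1],3),r[2].round(4),"hmax",np.percentile(r[3],99.5).round(4))
    r=fitcone(np.vstack(P),np.array([.642,.161,.116]),.11,.0643);print("both",r[0].round(4),r[1],r[2]);return r
E
python3 - <<'E'
from m import *
fit_short("pics/d12s.npy","pics/d12t.npy")
for n,f,b in(("scene","s12",(145,200,405,450)),("top","t12",(205,245,185,225))):
    im=cv2.imread(f"pics/{f}.png")[b[0]:b[1],b[2]:b[3]]
    k=12
    cv2.imwrite(f"pics/z{f}.png",np.clip(1.8*cv2.resize(im,None,fx=k,fy=k,interpolation=2).astype(float),0,255).astype(np.uint8))
    print(n,"expected rim centre",proj(n,[.641,.161,.116]).round(1))
E
```

```text
scene 1101 [ 0.6402  0.1593 -0.0232  0.0024] 0.997 0.0009 hmax 0.0032
top 623 [ 6.402e-01  1.627e-01 -2.100e-03  3.000e-04] 0.998 0.0006 hmax 0.0048
both [6.403e-01 1.597e-01 5.000e-04 8.500e-03] 0.9959396751740139 0.0009231300149671053
scene expected rim centre [427.  168.7]
top expected rim centre [202.9 225.4]
```

```bash
python3 -m handwheel '[1,0.02,0.001,-0.003,0,0.3,0, 1,0.04,0.001,-0.003,0,0.3,0, 1,0.04,0.001,-0.003,0,0.3,0, 1,0.04,0.001,-0.003,0,0.3,0]' 40
python3 - <<'E'
from h import *
im,d=ctrl.get_image("scene")
p,R,o=pose();T=tool(-A,-RY);print(p,rel(p,R,TR-.052*A,T))
cv2.imwrite("pics/c13.png",np.clip(1.7*cv2.resize(im[140:300,250:390],(560,640),interpolation=2)[:600].astype(float),0,255).astype(np.uint8))
E
```

```text
t: 11.08
tool_pos: [0.5698, -0.1158, 0.1981]
tool_rot: [-2.63, 0.201, 1.557]
contact_force: [0.3, 0.0, 0.6]
opening: 0.0854
[ 0.57014359 -0.11619681  0.19936926] (array([ 0.0883, -0.0004, -0.0001]), array([0.07, 0.06, 0.07]))
```

View pics/zt12.png

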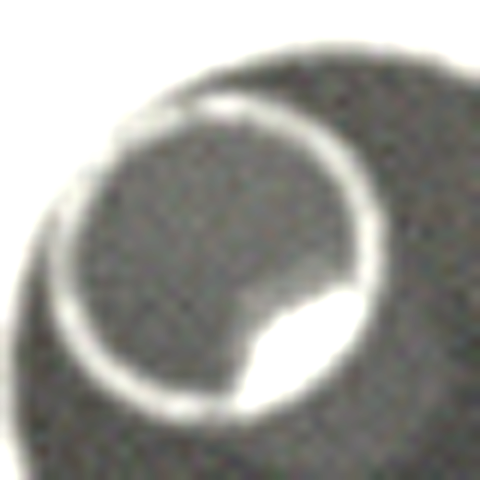

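View pics/zs12.png

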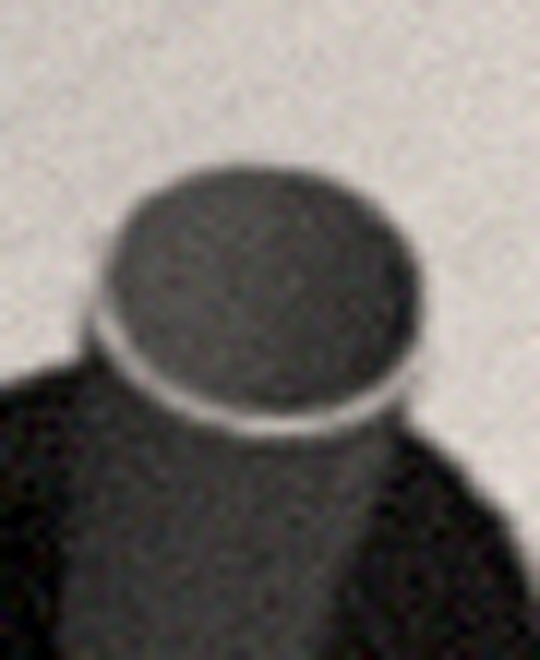

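View pics/c13.png

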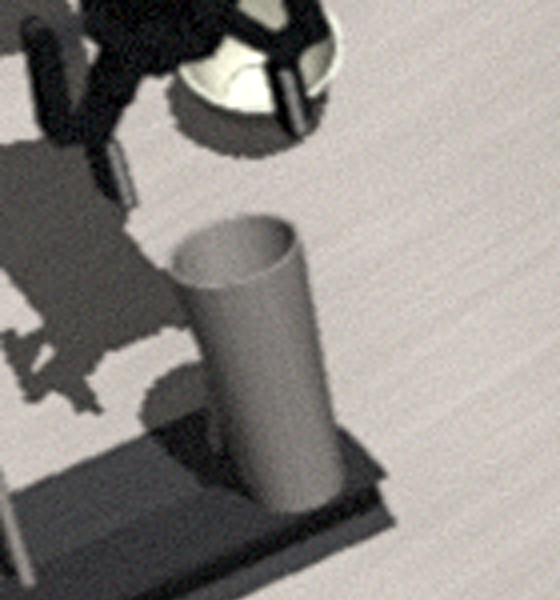

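The short tumbler's rim is at scene (426,169.5) and top (202.5,225.9), within 1 px of where it should be, and it is upright. The fingers straddle the tall rim (tips at crop (125,205) and (300,135), rim centre (237,251)), so I'll descend and grip.

```bash
python3 -c "
from h import *
print(tri((426,169.5),(202.5,225.9)))"; python3 -m handwheel '[1,0.02,0,0,0,0,0, 1,0.04,0,0,0,0,0, 1,0.06,0,0,0,0,0, 1,0.077,0,0,0,0,0, 1,0.086,0,0,0,0,0, 1,0.086,0,0,0,0,0, 1,0.086,0,0,0,0,0]' 40
python3 -m handwheel '[0.3,0,0,0,0,0,0, 0.3,0,0,0,0,0,0, 0.3,0,0,0,0,0,0, 0.3,0,0,0,0,0,0, 0.3,0,0,0,0,0,0, 0.3,0,0,0,0,0,0]' 40
python3 - <<'E'
from h import *
p,R,o=pose();T=tool(-A,-RY);print(p,rel(p,R,TR-.052*A,T),rel(p,R,p+[0,0,.24],R))
E
```

```text
(array([0.63984525, 0.1615343 , 0.11227091]), np.float64(0.0028472697222079128))
t: 11.72
tool_pos: [0.6112, -0.1232, 0.1245]
tool_rot: [-2.632, 0.204, 1.553]
contact_force: [-0.3, 0.2, 0.5]
opening: 0.0855
t: 12.22
tool_pos: [0.6118, -0.1235, 0.1261]
tool_rot: [-2.634, 0.204, 1.549]
contact_force: [-3.8, 2.3, 6.3]
opening: 0.0673
[ 0.61177395 -0.12350781  0.12608697] (array([ 0.0037, -0.0013,  0.0015]), array([ 0.01, -0.14,  0.01])) (array([-0.2098,  0.    , -0.1166]), array([0., 0., 0.]))
```

```bash
python3 -m handwheel '[0.3,-0.007,0,-0.004,0,0,0, 0.3,-0.018,0,-0.010,0,0,0, 0.3,-0.035,0,-0.0195,0,0,0, 0.3,-0.055,0,-0.0305,0,0,0, 0.3,-0.08,0,-0.0445,0,0,0, 0.3,-0.11,0,-0.061,0,0,0, 0.3,-0.14,0,-0.078,0,0,0, 0.3,-0.17,0,-0.0945,0,0,0, 0.3,-0.2,0,-0.111,0,0,0, 0.3,-0.2,0,-0.111,0,0,0]' 40
python3 - <<'E'
from h import *
im,d=ctrl.get_image("scene")
p,R,o=pose();T=tool([0,0,-1],-RY)
print(p,o["opening"],o["contact_force"])
print(rel(p,R,[.6405,.161,.33],T))
cv2.imwrite("pics/s14.png",np.clip(1.5*im.astype(float),0,255).astype(np.uint8))
E
```

```text
t: 13.05
tool_pos: [0.6138, -0.1244, 0.3649]
tool_rot: [-2.647, 0.208, 1.534]
contact_force: [0.5, -0.9, 0.7]
opening: 0.0669
[ 0.61283311 -0.12411498  0.3603715 ] 0.06690521407372484 [-0.05055206  0.7051529  -2.19476635]
(array([ 0.0177, -0.286 ,  0.0292]), array([  0.03, -29.51,  -0.11]))
```

View pics/s14.png

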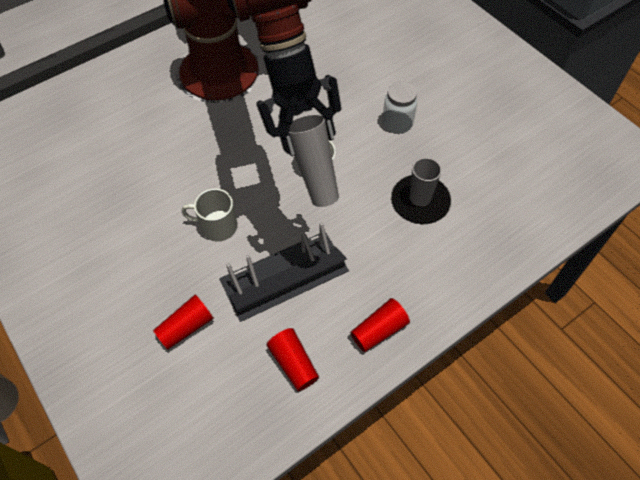

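```bash
python3 -m handwheel '[0.3,-0.01,-0.02,0.004,0,-3,0, 0.3,-0.01,-0.045,0.008,0,-6,0, 0.3,-0.01,-0.075,0.012,0,-9,0, 0.3,-0.005,-0.105,0.015,0,-12,0, 0.3,0,-0.135,0.019,0,-15,0, 0.3,0.005,-0.165,0.022,0,-18,0, 0.3,0.01,-0.195,0.025,0,-21,0, 0.3,0.0145,-0.225,0.027,0,-24,0, 0.3,0.0175,-0.255,0.029,0,-27,0, 0.3,0.0175,-0.275,0.029,0,-29.5,0, 0.3,0.0175,-0.286,0.029,0,-29.5,0, 0.3,0.0175,-0.286,0.029,0,-29.5,0]' 40
python3 -m handwheel '[0.3,0,0,0,0,0,0]'
python3 - <<'E'
from h import *
im,d=ctrl.get_image("scene");im2,d2=ctrl.get_image("top")
p,R,o=pose();T=tool([0,0,-1],-RY);print(p,o["contact_force"],rel(p,R,[.6405,.161,.30],T))
np.save("pics/d15s.npy",d);cv2.imwrite("pics/s15.png",im)
X=cloud("scene",d)
mm=(np.hypot(X[...,0]-p[0],X[...,1]-p[1])<.045)&(X[...,2]<p[2]-.012)&(X[...,2]>p[2]-.125)
print(mm.sum(),X[mm][:,2].min());r=fitcone(X[mm],p+[0,0,.048],.15,.0695);print(r[:3],"axis at foot",r[0][:2]-.15*r[0][2:])
o=np.hstack([cv2.resize(im[40:240,320:520],(400,400),interpolation=2),cv2.resize(im2[120:320,110:310],(400,400),interpolation=2)])
cv2.imwrite("pics/c15.png",np.clip(1.7*o.astype(float),0,255).astype(np.uint8))
E
```

```text
t: 14.1
tool_pos: [0.6386, 0.1635, 0.3211]
tool_rot: [-2.128, 0.162, 2.155]
contact_force: [0.3, -0.6, -1.7]
opening: 0.067
t: 14.18
tool_pos: [0.6384, 0.1614, 0.3222]
tool_rot: [-2.129, 0.165, 2.153]
contact_force: [-0.2, -1.6, -0.7]
opening: 0.067
[0.63836565 0.16056663 0.32316084] [ 0.3626791  -0.00180309 -1.05371263] (array([ 0.0231, -0.0008, -0.0023]), array([-0.05,  0.59, -0.01]))
767 0.21944046857635896
(array([ 0.63873522,  0.16103121,  0.01297414, -0.00886219]), np.float64(0.9960886571056062), np.float64(0.0008974697541537628)) axis at foot [0.6367891  0.16236054]
```

View pics/c15.png

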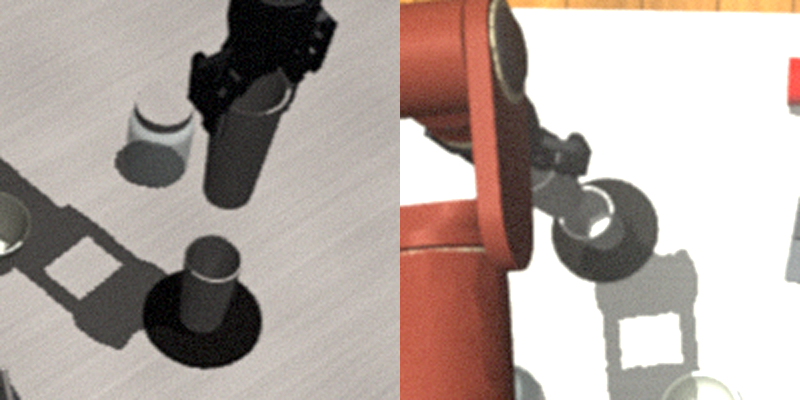

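Tall one above the short, foot about 104 mm below the TCP and centred in the gripper. Straighten, lower to about 12 mm above the short rim, check.

```bash
python3 -c "
from h import *
p,R,o=pose();print(rel(p,R,[.640,.1603,.232],tool([0,0,-1],-RY)))"; python3 -m handwheel '[0.3,0.015,0,-0.002,0,0.6,0, 0.3,0.03,0,-0.002,0,0.6,0, 0.3,0.05,0,-0.0025,0,0.6,0, 0.3,0.065,0,-0.0025,0,0.6,0, 0.3,0.08,0,-0.0025,0,0.6,0, 0.3,0.088,0,-0.0025,0,0.6,0, 0.3,0.091,0,-0.0025,0,0.6,0, 0.3,0.091,0,-0.0025,0,0.6,0, 0.3,0.091,0,-0.0025,0,0.6,0, 0.3,0.091,0,-0.0025,0,0.6,0]' 40
cat > chk.py <<'E'
from m import *
import sys
k=sys.argv[1]
im,d=ctrl.get_image("scene");im2,d2=ctrl.get_image("top")
p,R,o=pose();T=tool([0,0,-1],-RY);print(p,o["contact_force"].round(2),"to vertical",rel(p,R,p,T)[1])
X=cloud("scene",d)
mm=(np.hypot(X[...,0]-p[0],X[...,1]-p[1])<.045)&(X[...,2]<p[2]-.012)&(X[...,2]>max(p[2]-.095,.127))
r=fitcone(X[mm],p+[0,0,.046],.15,.0695);print(mm.sum(),r[0].round(4),"tall foot",(r[0][:2]-.15*r[0][2:]).round(4))
mm=(np.hypot(X[...,0]-p[0],X[...,1]-p[1])<.05)&(X[...,2]>.02)&(X[...,2]<.113)
r=fitcone(X[mm],np.array([.64,.16,.116]),.11,.0643);print("short rim",mm.sum(),r[0].round(4))
b=(max(0,100),230,360,490)
cv2.imwrite(f"pics/k{k}.png",np.clip(2*cv2.resize(im[90:220,360:490],(600,600),interpolation=2).astype(float),0,255).astype(np.uint8))
E
python3 chk.py 16
```

```text
(array([ 0.0911, -0.    , -0.0026]), array([-0.05,  0.59, -0.01]))
t: 15.12
tool_pos: [0.641, 0.1617, 0.2335]
tool_rot: [-2.143, 0.165, 2.138]
contact_force: [0.3, 0.4, -1.4]
opening: 0.0671
[0.64090833 0.16168519 0.23342723] [ 1.18 -0.47 -1.5 ] to vertical [ 0.02 -0.1   0.06]
600 [ 0.6406  0.1619  0.0042 -0.0016] tall foot [0.6399 0.1621]
short rim 770 [ 0.6401  0.1596 -0.005   0.0114]
```

View pics/k16.png

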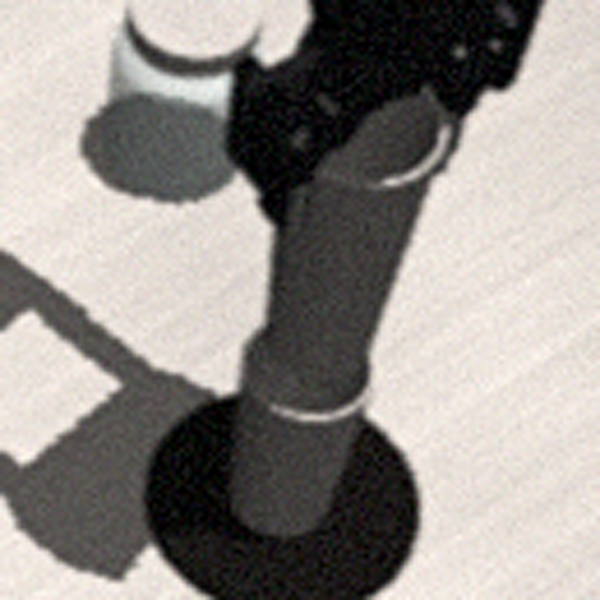

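The tall foot is about 2 mm too far in +y relative to the short mouth: fits give 0.1621 against 0.1596, and the crop axis is at x = 314 against 308. I'll shift 2 mm while lowering to the mouth.

```bash
python3 -m handwheel '[0.3,0,0.001,0,0,-0.1,0, 0.3,0,0.002,0,0,-0.1,0, 0.3,0.003,0.002,0,0,-0.1,0, 0.3,0.006,0.002,0,0,-0.1,0, 0.3,0.009,0.002,0,0,-0.1,0, 0.3,0.009,0.002,0,0,-0.1,0, 0.3,0.009,0.002,0,0,-0.1,0]' 40
python3 chk.py 17
```

```text
t: 15.8
tool_pos: [0.6396, 0.1595, 0.2222]
tool_rot: [-2.137, 0.166, 2.144]
contact_force: [-0.2, -0.1, -0.6]
opening: 0.0665
[0.63994448 0.15957056 0.22289816] [-0.22  0.14 -1.58] to vertical [0.01 0.13 0.02]
590 [ 0.64    0.1597  0.0094 -0.002 ] tall foot [0.6386 0.16  ]
short rim 686 [ 0.6395  0.1598 -0.012   0.0068]
```

View pics/k17.png

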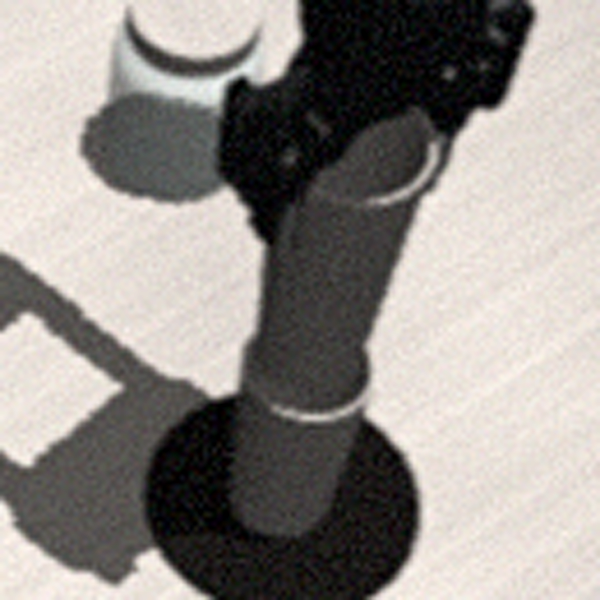

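Axes now agree within 1–2 mm. Lowering in small checked steps; contact is expected near TCP z = 0.160.

```bash
python3 -m handwheel '[0.3,0.002,0,0,0,0,0, 0.3,0.004,0,0,0,0,0, 0.3,0.006,0,0,0,0,0, 0.3,0.006,0,0,0,0,0]' 40;  python3 -m handwheel '[0.3,0.002,0,0,0,0,0, 0.3,0.004,0,0,0,0,0, 0.3,0.006,0,0,0,0,0, 0.3,0.006,0,0,0,0,0]' 40
```

```text
t: 16.23
tool_pos: [0.6396, 0.1595, 0.2162]
tool_rot: [-2.137, 0.166, 2.144]
contact_force: [-0.9, -0.8, -1.2]
opening: 0.0669
t: 16.57
tool_pos: [0.6396, 0.1595, 0.2102]
tool_rot: [-2.137, 0.166, 2.144]
contact_force: [-0.7, -0.1, -2.4]
opening: 0.067
```

```bash
python3 -m handwheel '[0.3,0.002,0,0,0,0,0, 0.3,0.004,0,0,0,0,0, 0.3,0.006,0,0,0,0,0, 0.3,0.008,0,0,0,0,0, 0.3,0.01,0,0,0,0,0, 0.3,0.01,0,0,0,0,0]' 40;  python3 -m handwheel '[0.3,0.002,0,0,0,0,0, 0.3,0.004,0,0,0,0,0, 0.3,0.006,0,0,0,0,0, 0.3,0.008,0,0,0,0,0, 0.3,0.008,0,0,0,0,0]' 40; python3 chk.py 18
```

```text
t: 17.07
tool_pos: [0.6396, 0.1595, 0.2002]
tool_rot: [-2.137, 0.166, 2.144]
contact_force: [-0.5, 0.0, -1.7]
opening: 0.067
t: 17.48
tool_pos: [0.6397, 0.1595, 0.1923]
tool_rot: [-2.138, 0.166, 2.144]
contact_force: [0.2, 0.5, -1.1]
opening: 0.0671
[0.6398196  0.15954898 0.19281   ] [ 0.46 -0.49 -1.28] to vertical [0.01 0.14 0.02]
406 [ 0.6385  0.1598 -0.0095  0.0013] tall foot [0.64   0.1596]
short rim 588 [ 0.639   0.1601 -0.0169  0.0153]
```

View pics/k18.png

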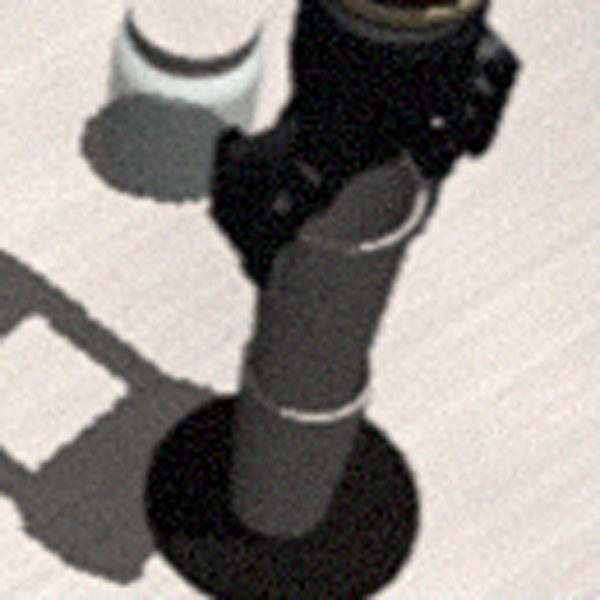

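The tall one is inside and free, and the short one hasn't moved. Continuing down.

```bash
python3 -m handwheel '[0.3,0.002,0,0,0,0,0, 0.3,0.004,0,0,0,0,0, 0.3,0.006,0,0,0,0,0, 0.3,0.008,0,0,0,0,0, 0.3,0.01,0,0,0,0,0, 0.3,0.01,0,0,0,0,0]' 40;  python3 -m handwheel '[0.3,0.002,0,0,0,0,0, 0.3,0.004,0,0,0,0,0, 0.3,0.006,0,0,0,0,0, 0.3,0.008,0,0,0,0,0, 0.3,0.008,0,0,0,0,0]' 40; python3 -m handwheel '[0.3,0.001,0,0,0,0,0, 0.3,0.002,0,0,0,0,0, 0.3,0.003,0,0,0,0,0, 0.3,0.003,0,0,0,0,0]' 40
```

```text
t: 18.08
tool_pos: [0.6396, 0.1595, 0.1822]
tool_rot: [-2.137, 0.166, 2.144]
contact_force: [-0.1, -0.0, -2.3]
opening: 0.0663
t: 18.5
tool_pos: [0.6395, 0.1595, 0.1743]
tool_rot: [-2.137, 0.166, 2.144]
contact_force: [0.0, -0.1, -1.8]
opening: 0.0671
t: 18.83
tool_pos: [0.6397, 0.1596, 0.1717]
tool_rot: [-2.138, 0.165, 2.143]
contact_force: [-0.9, -0.5, -0.7]
opening: 0.0668
```

```bash
python3 -m handwheel '[0.3,0.001,0,0,0,0,0, 0.3,0.001,0,0,0,0,0, 0.3,0.001,0,0,0,0,0]' 40; python3 chk.py 19
```

```text
t: 19.08
tool_pos: [0.6398, 0.1596, 0.1709]
tool_rot: [-2.138, 0.165, 2.143]
contact_force: [0.7, 0.3, -2.5]
opening: 0.0668
[0.63982053 0.15959328 0.17094454] [-0.08  0.15 -2.6 ] to vertical [0.01 0.13 0.02]
249 [ 0.6386  0.1587 -0.0169 -0.0129] tall foot [0.6411 0.1607]
short rim 571 [ 0.639   0.1598 -0.0129  0.0021]
```

View pics/k19.png

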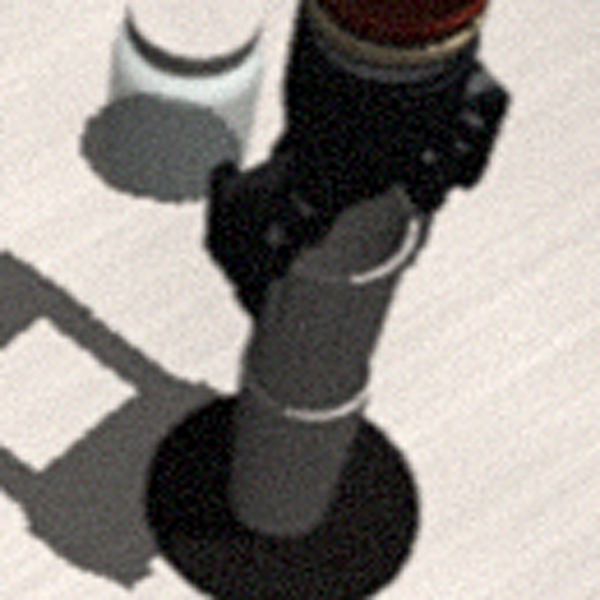

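Still free, with about 10 mm to go.

```bash
python3 -m handwheel '[0.3,0.001,0,0,0,0,0, 0.3,0.002,0,0,0,0,0, 0.3,0.002,0,0,0,0,0]' 40;python3 -m handwheel '[0.3,0.001,0,0,0,0,0, 0.3,0.002,0,0,0,0,0, 0.3,0.002,0,0,0,0,0]' 40;python3 -m handwheel '[0.3,0.001,0,0,0,0,0, 0.3,0.002,0,0,0,0,0, 0.3,0.002,0,0,0,0,0]' 40
```

```text
t: 19.43
tool_pos: [0.6397, 0.1596, 0.1687]
tool_rot: [-2.138, 0.166, 2.143]
contact_force: [0.9, 0.5, -1.5]
opening: 0.0667
t: 19.68
tool_pos: [0.6397, 0.1596, 0.1666]
tool_rot: [-2.138, 0.166, 2.143]
contact_force: [1.0, -0.1, -1.2]
opening: 0.0668
t: 19.93
tool_pos: [0.6397, 0.1596, 0.1647]
tool_rot: [-2.138, 0.166, 2.143]
contact_force: [0.4, 0.1, -1.8]
opening: 0.0671
```

```bash
python3 -m handwheel '[0.3,0.001,0,0,0,0,0, 0.3,0.001,0,0,0,0,0]' 40;python3 -m handwheel '[0.3,0.001,0,0,0,0,0, 0.3,0.001,0,0,0,0,0]' 40
```

```text
t: 20.1
tool_pos: [0.6397, 0.1596, 0.1637]
tool_rot: [-2.138, 0.166, 2.143]
contact_force: [0.5, -0.3, -0.6]
opening: 0.0669
t: 20.27
tool_pos: [0.6398, 0.1596, 0.1628]
tool_rot: [-2.138, 0.166, 2.143]
contact_force: [0.4, -0.6, -0.3]
opening: 0.0671
```

```bash
python3 -m handwheel '[0.3,0.001,0,0,0,0,0, 0.3,0.001,0,0,0,0,0]' 40
```

```text
t: 20.43
tool_pos: [0.6398, 0.1596, 0.1619]
tool_rot: [-2.138, 0.166, 2.143]
contact_force: [1.0, -0.5, -1.2]
opening: 0.0669
```

```bash
python3 -m handwheel '[0.3,0.001,0,0,0,0,0, 0.3,0.001,0,0,0,0,0]' 40
```

```text
t: 20.6
tool_pos: [0.6398, 0.1595, 0.1609]
tool_rot: [-2.138, 0.166, 2.143]
contact_force: [0.6, 0.2, -1.2]
opening: 0.067
```

```bash
python3 -m handwheel '[0.3,0.001,0,0,0,0,0, 0.3,0.001,0,0,0,0,0]' 40
```

```text
t: 20.77
tool_pos: [0.6399, 0.1595, 0.16]
tool_rot: [-2.139, 0.166, 2.143]
contact_force: [0.1, -0.8, -0.8]
opening: 0.0671
```

```bash
python3 -m handwheel '[0.3,0,0,0,0,0,0]' 40;python3 chk.py 20
```

```text
t: 20.85
tool_pos: [0.6399, 0.1595, 0.16]
tool_rot: [-2.138, 0.166, 2.143]
contact_force: [0.7, -0.6, -0.4]
opening: 0.0668
[0.63983816 0.15956852 0.16001844] [ 0.06 -0.08 -0.69] to vertical [0.01 0.12 0.02]
177 [ 0.6375  0.1597 -0.0347 -0.0013] tall foot [0.6427 0.1599]
short rim 555 [ 0.6397  0.1601 -0.0041  0.0099]
```

```bash
python3 -m handwheel '[0.3,0.001,0,0,0,0,0, 0.3,0.001,0,0,0,0,0]' 40
```

```text
t: 21.12
tool_pos: [0.64, 0.1595, 0.1592]
tool_rot: [-2.139, 0.166, 2.142]
contact_force: [1.5, -0.7, 1.1]
opening: 0.0673
```

```bash
python3 -m handwheel '[0.3,0.0005,0,0,0,0,0, 0.3,0.0005,0,0,0,0,0]' 40
```

```text
t: 21.28
tool_pos: [0.6401, 0.1595, 0.159]
tool_rot: [-2.139, 0.166, 2.142]
contact_force: [1.8, -1.0, 1.4]
opening: 0.0674
```

```bash
python3 -m handwheel '[0.3,0.0005,0,0,0,0,0, 0.3,0.0005,0,0,0,0,0]' 40
```

```text
t: 21.45
tool_pos: [0.6402, 0.1595, 0.1587]
tool_rot: [-2.14, 0.166, 2.142]
contact_force: [0.5, -0.6, 3.0]
opening: 0.0671
```

Run:
```python
from h import *
im,d=ctrl.get_image("scene")
p,R,o=pose();print(o["contact_force"])
# rim height: near-rim pixels top of tall
X=cloud("scene",d);mm=(np.hypot(X[...,0]-.64,X[...,1]-.16)<.045)&(X[...,2]>.118)&(X[...,2]<p[2]+.06)
hsv=im.max(2)
v,u=np.where(mm);print(len(v))
print("pred rim centre px, seated .206:",proj("scene",[.64,.16,.206]),"1cm higher",proj("scene",[.64,.16,.216]))
# near edge of rim predictions
c=-ctrl.camera_params("scene")["R"].T@ctrl.camera_params("scene")["t"];dd=(c-[.64,.16,0])[:2];dd/=np.linalg.norm(dd)
for z in(.202,.206,.210,.214):print(z,proj("scene",[.64+dd[0]*.03475,.16+dd[1]*.03475,z]).round(1))
cv2.imwrite("pics/k21.png",np.clip(2.2*cv2.resize(im[120:200,390:470],(640,640),interpolation=2)[:600].astype(float),0,255).astype(np.uint8))
```

```text
[ 0.40910843 -1.38371374  3.21166086]
1071
pred rim centre px, seated .206: [432.58843634 142.1724679 ] 1cm higher [433.32332331 139.03082396]
0.202 [429.3 156.3]
0.206 [429.6 155. ]
0.21 [429.9 153.8]
0.214 [430.2 152.6]
```

View pics/k21.png

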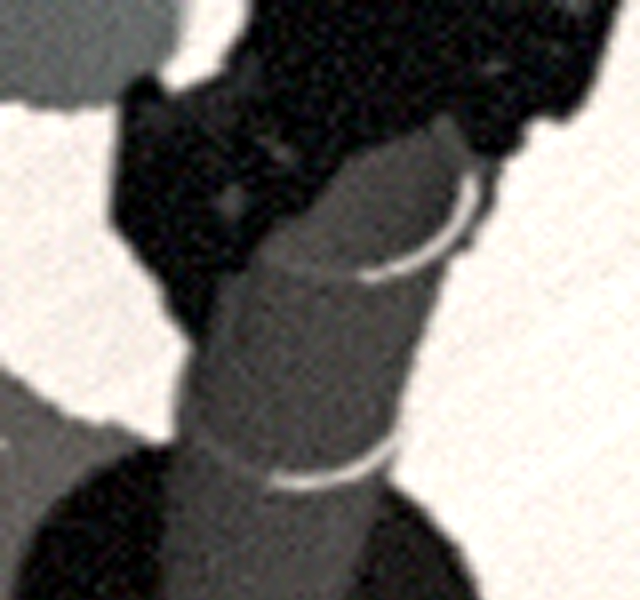

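Contact: fz went from -1.5 N to +3 N, and the tall rim's near edge is at scene row 155, exactly the seated prediction of 0.206 m. I'll relieve half a millimetre and open.

```bash
python3 -m handwheel '[0.3,-0.0005,0,0,0,0,0, 1,-0.0005,0,0,0,0,0, 1,-0.0005,0,0,0,0,0, 1,-0.0005,0,0,0,0,0, 1,-0.0005,0,0,0,0,0, 1,-0.0005,0,0,0,0,0, 1,-0.0005,0,0,0,0,0, 1,-0.0005,0,0,0,0,0]' 20
python3 chk.py 22
```

```text
t: 22.17
tool_pos: [0.6397, 0.1596, 0.1584]
tool_rot: [-2.138, 0.165, 2.143]
contact_force: [-0.4, -0.5, 0.6]
opening: 0.0855
[0.63981711 0.15965366 0.15846094] [-0.41 -0.26  0.  ] to vertical [0.01 0.12 0.03]
175 [ 0.6434  0.1581  0.0472 -0.0296] tall foot [0.6364 0.1625]
short rim 551 [ 0.6401  0.1604 -0.0065  0.0118]
```

View pics/k22.png

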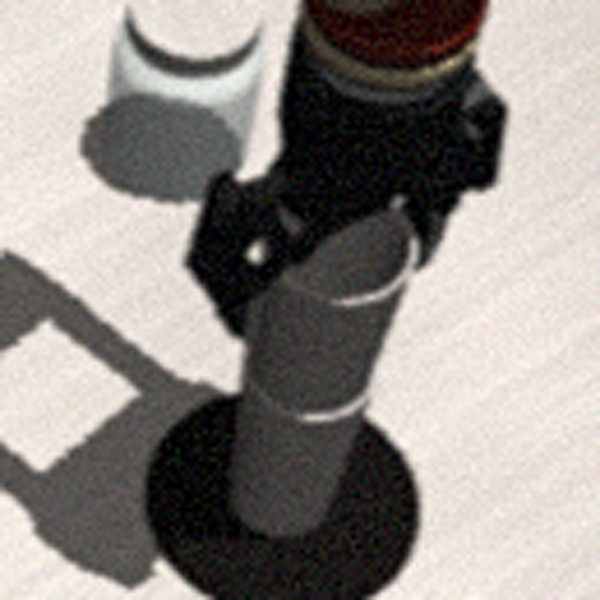

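Released, and the tall one stands in the short. Retreat straight up, slowly at first.

```bash
python3 -m handwheel '[1,-0.008,0,0,0,0,0, 1,-0.018,0,0,0,0,0, 1,-0.03,0,0,0,0,0, 1,-0.045,0,0,0,0,0, 1,-0.06,0,0,0,0,0, 1,-0.08,0,0,0,0,0, 1,-0.11,0,0,0,0,0, 1,-0.14,0,0,0,0,0, 1,-0.14,0,0,0,0,0]' 20
python3 -m handwheel '[1,0,0.03,0,0,0,0, 1,0,0.07,0,0,0,0, 1,0,0.11,0,0,0,0, 1,0,0.15,0,0,0,0, 1,0,0.19,0,0,0,0, 1,0,0.23,0,0,0,0, 1,0,0.25,0,0,0,0, 1,0,0.25,0,0,0,0, 1,0,0.25,0,0,0,0]' 20
python3 - <<'E'
from h import *
im,d=ctrl.get_image("scene");im2,d2=ctrl.get_image("top")
np.save("pics/d23s.npy",d);np.save("pics/d23t.npy",d2);cv2.imwrite("pics/s23.png",im);cv2.imwrite("pics/t23.png",im2)
for n,dd in(("scene",d),("top",d2)):
    X=cloud(n,dd)
    rr=np.hypot(X[...,0]-.64,X[...,1]-.16)<.05
    Q=X[rr&(X[...,2]>.122)&(X[...,2]<.215)];r=fitcone(Q,np.array([.64,.16,.206]),.15,.0695);print(n,"tall",len(Q),r[0].round(4),r[1].round(3),"rim z",.206+np.percentile(r[3],99))
    Q=X[rr&(X[...,2]>.02)&(X[...,2]<.112)];r=fitcone(Q,np.array([.64,.16,.116]),.11,.0643);print("  short",len(Q),r[0].round(4),r[1].round(3))
o=np.hstack([cv2.resize(im[80:230,360:510],(400,400),interpolation=2),cv2.resize(im2[170:290,150:270],(400,400),interpolation=2)])
cv2.imwrite("pics/c23.png",np.clip(1.9*o.astype(float),0,255).astype(np.uint8))
print(ctrl.get_obs()["tool_pos"],ctrl.get_obs()["t"])
E
```

```text
t: 23.02
tool_pos: [0.643, 0.1599, 0.3095]
tool_rot: [-2.152, 0.162, 2.126]
contact_force: [0.6, -0.1, 2.0]
opening: 0.0857
t: 23.77
tool_pos: [0.6017, -0.0885, 0.3]
tool_rot: [-2.139, 0.168, 2.139]
contact_force: [-0.1, 0.7, 0.4]
opening: 0.0855
scene tall 1345 [ 6.400e-01  1.596e-01 -5.000e-04 -1.300e-03] 0.992 rim z 0.20850787722654401
  short 539 [ 0.64    0.1599 -0.0044  0.0072] 1.0
top tall 783 [6.395e-01 1.602e-01 6.000e-04 9.900e-03] 0.999 rim z 0.21016743384676156
  short 317 [ 0.6372  0.1604 -0.0181  0.0071] 0.962
[ 0.60187373 -0.08681696  0.29946494] 23.8667
```

View pics/c23.png

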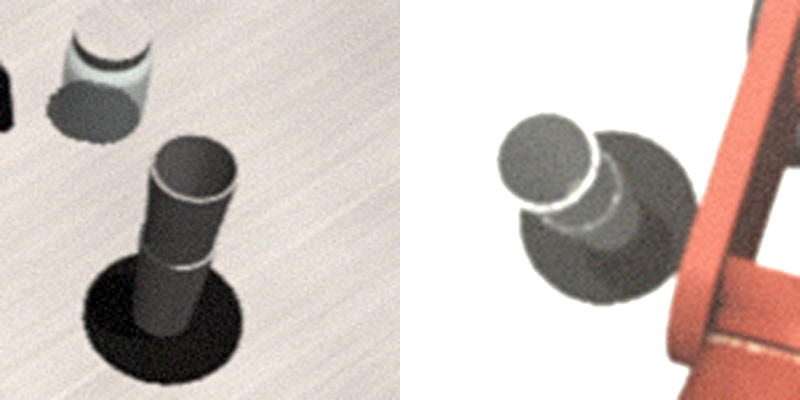

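View pics/s23.png

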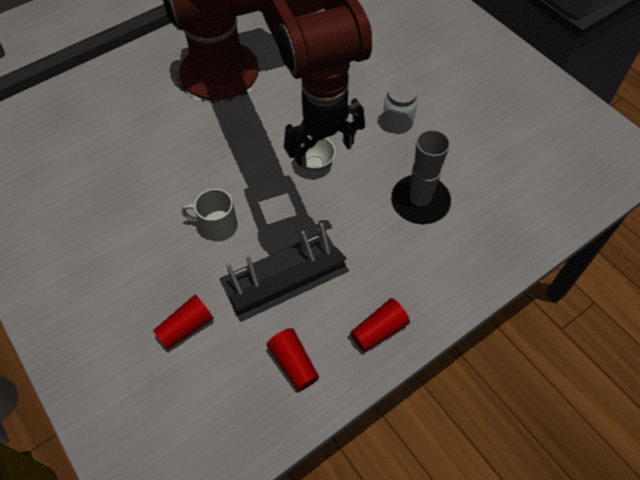

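Both tumblers are upright and coaxial, with the tall rim at about 0.206 m (seated) after allowing for the same +3–5 mm bias seen on the short rim. The jar, mug and bowl haven't moved, and the arm is clear. Handing in.

```bash
python3 -m handwheel '[1,0,0,0,0,0,0, 1,0,0,0,0,0,0, 1,0,0,0,0,0,0]' 20; python3 -c "
from station import ctrl
print(ctrl.finish_job())"
```

```text
t: 24.12
tool_pos: [0.6017, -0.0864, 0.2984]
tool_rot: [-2.139, 0.164, 2.144]
contact_force: [0.3, 1.3, 0.3]
opening: 0.0853
the job is handed in; nothing more can be done
None
```

The short tumbler stands upright on the mat and the tall one rests in it, mouth up. Both are let go, and the job was handed in at about 24 s with no verdict reported.

- **Short tumbler:** its axis is about 2 mm from the mat centre. My fits put its tilt at 0.008 rad (scene) and 0.019 rad (top, few points), under the 0.06 limit.
- **Tall tumbler:** I lowered it in steps of 0.5–1 mm until the vertical force went from about -1.5 N to +3 N, roughly 4.5 N of push against the 15 N limit. I then eased off 0.5 mm and opened the fingers. Afterwards its tilt was 0.01 rad or less. Its axis was within 1 mm of the short one's by the scene camera and about 2 mm by the top camera.
- **Seated height:** the depth readings put the tall rim at 0.2085–0.210 m, against 0.206 m expected. The cameras read the short rim high by a similar 3–5 mm, and the rim's pixel row matched the seated position, so I took it as seated. I could not measure the squeeze between the walls directly.
- **Surroundings:** the jar, mug and bowl looked unmoved in the last picture. The arm stood clear with its fingers open.
- **Disagreements:** the two cameras differed by up to about 5 mm on the mat centre, so I used the mean. A fit taken while the fingers still hid the tall tumbler suggested a tilt of about 0.05 rad, which the clear views afterwards did not show.

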